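# Set the brake screw of a laser-marker carriage

### The job

Push the cutter carriage along its rail to the next station, the setting station, until it drops into the detent there, and no farther. Then run the brake thumbscrew on the carriage down (clockwise) until it seats, back it off a quarter turn, and finish still gripping the thumbscrew there so that it cannot creep while a colleague nips up the lock nut. Leave the tools, trays and other things on the bench where they are.

Things in the scene. Friction and masses are not known exactly. Their poses are not given: they have to be found in the camera images.
- marker: laser marker fixed to the bench: base plate 190 x 700 mm, 12 mm thick, with a rail along its middle; white column and laser head at the +y end. Origin on the bench under the rail's centre line; y axis along the rail towards the head, z up. The head hangs over marker y = 0.19 to 0.53, lens 265 mm above the bench; the rest of the rail is open above.
- carriage (a joint): travel of the carriage along the rail (m), growing along marker +y: 0 at the loading end stop, 0.140 in the spring-ball detent of the setting station (the next station), 0.340 at the marking station. Starts 0 to 0.06; 1 N friction, stays where left. Brass pips 7 mm either side of a detent take about 10 N to cross; let go within 4 mm of the detent it settles within 3 mm of it.
- push_plate (a point): middle of the top edge of the aluminium push plate across the carriage's tail (-y end): 80 mm wide, 10 mm thick along the rail, top 104 mm above the bench, its upper 40 mm free; axes as the marker's. Push it from behind or pinch it along the rail from above. The thumbscrew axis is 60 mm ahead of it; cutters (tips 116 mm above the bench) stand 180 mm and more ahead.
- pointer (a point): tip of the red pointer at the side of the carriage away from the robot, 28 mm above the bench; axes as the marker's. In the detent it stands beside the red index line of the station.
- set_station (a point): middle of the red index line of the setting station on the base plate, 13 mm above the bench; it is level with the pointer along the rail when the carriage is in the detent. (A second such line 200 mm farther along belongs to the marking station.)
- screw (a joint): angle of the brake thumbscrew (rad): 0 seated (hard stop), growing as it is backed off anticlockwise seen from above, up to 4.5. Starts 0.9 to 2.6, turns with 0.07 N m of friction and stays where left. Its axis is vertical; turning does not raise it noticeably.
- thumb_grip: black flat grip of the thumbscrew: a bar 40 mm long (own x), 12 mm thick (own y), standing 90 to 116 mm above the bench on a 26 mm collar over a brass lock nut; white mark on the +x end of its top. Origin on the screw axis, 78 mm above the bench. At screw angle 0 its x axis is the marker's x (across the rail, mark away from the robot); it turns with the screw.
- screw_grip (a point): point on the screw axis in the middle of the grip bar, 104 mm above the bench, where to pinch it across its 12 mm thickness; axes as the grip's. Carriage and screw move together along the rail.
- nut_wrench: steel spanner about 120 mm long lying along the base plate, on the robot's side of the rail; leave it.
- loupe: magnifying glass with black handle, 75 mm ring, lying on the bench; leave it.
- caliper: digital caliper 200 mm long lying on the bench beyond the marker; leave it.
- solvent: clear bottle with red cap, 60 mm diameter, 150 mm tall, standing beyond the marker; leave it.
- tray_stack: stack of three yellow perforated trays 150 x 220 mm with cutters, right of the robot; origin underneath; leave it.
- tray_single: single yellow perforated tray 150 x 220 mm with cutters, right of the robot; leave it.

How it is judged:
On the way, in this order (a step that is already met when the one before it is completed fails the run):
1. the carriage is in the detent of the setting station (value of joint carriage between 0.136 and 0.144 m and velocity of joint carriage between -0.02 and 0.02 m/s), for 0.2 s.
2. with the carriage there, the thumbscrew is turned down until it seats (value of joint carriage between 0.136 and 0.144 m and value of joint screw below 0.08 rad), for 0.1 s.
At the end, for the whole second after the job is handed in: The carriage is in the setting-station detent (within 4 mm), the thumbscrew stands a quarter turn (1.57 rad, within 0.22 rad) back from its seat and is still, and the fingers still grip it (over 8 N of contact force) (value of joint carriage between 0.136 and 0.144 m and value of joint screw between 1.351 and 1.791 rad and velocity of joint screw between -0.05 and 0.05 rad/s and contact force between the fingers and thumb_grip above 8 N); the arm keeps its last pose, push and grip.
It fails at once if the carriage is run on past the setting station towards the laser head (more than 25 mm) (value of joint carriage above 0.165 m).
It fails at once if a tool, tray or other bystander is shifted more than 20 mm (distance of any of nut_wrench, loupe, caliper, solvent, tray_stack, tray_single from where it was at the start of the episode above 0.02 m).
It also fails if it takes over 64 s, if anything falls off the work surface, if the arm or the gripper's body presses on something with over 40 N, if the wrist force passes 120 N, or if a joint passes its speed limit or range.

### The arm

A 7-joint arm with a two-finger parallel gripper is mounted at the origin on the work surface. World frame = base frame: x ahead of the robot, y to its left, z up, the work surface at z = 0. Lengths are in m, angles in rad, forces in N, time in s.
With the tool pointing down it reaches from about 0.425 to 0.95 m from the base axis. Payload 4.7 kg.
Tool frame: the origin (TCP) lies between the finger pads; the fingertips stand 25 mm ahead of it and the grasp point (between the pads) lies 6 mm ahead of it; z points along the fingers, y is the line along which they close (so a half turn about z gives the same grasp; the last joint's range is limited). The gripper opens to 85 mm and grips with 20 to 120 N. Pads are 22 mm wide; open, the fingers measure 114 mm over their backs; the gripper's body (76 mm by 85 mm) begins 54 mm behind the grasp point. The pads swing forward as they close: fully open they stand 13 mm farther back than shut.
Start: joints at [1.239, 0.469, -0.049, 1.532, 0.024, 1.141, -0.082], TCP at [0.201, -0.644, 0.224] pointing down, gripper open.
Joint ranges: [-2.59, 2.59], [-0.33, 1.99], [-1.39, 1.29], [0.1, 2.45], [-1.04, 4.18], [0.21, 1.99], [-2.66, 2.66]. Speed limits (rad/s): [2.57, 2.57, 3.14, 3.14, 3.14, 3.14, 3.14].

### API

Orientations are given as a 3x3 rotation matrix whose columns are the frame's x, y, z axes.
In Python, from rig import * gives the robot as it stands. Calls block until the motion is done:
- movep(position, orientation): joint-space move of the TCP to a pose.
- move_l(position, attitude=None, feed=0.15, until_force=None): straight line of the TCP; attitude=None keeps the orientation; feed is the mean speed in m/s. With until_force (N) it stops when the force on the tool has changed by that much, and returns True; else False.
- move_joints(angles): joint-space move.
- command_gripper(opening, newtons=None): finger opening in m; newtons is the grip in N (None keeps the last); returns when the fingers have stopped.
- sleep(seconds).
- inverse_kinematics(position, orientation): joint angles nearest the present ones, or None.
- sense(): the state.
- camera(name): name is "side" or "top"; returns (picture, depth): 480x640x3 uint8, red, green, blue; 480x640 float32, m along the optical axis (not along the pixel's ray), 0 where there is no reading.
- camera_params(name): a dict with "K" (3x3 intrinsics, pixels), "position" and "rotation" of the camera in the world. Camera axes: x right, y down, z forward; pixel columns grow to the right and rows downward; lengths in m; the calibration is good to about 2 mm. A picture is of the moment at which its call begins. camera_params takes no time and is no camera call.
A pose or a line that the arm cannot do raises Unreachable and nothing moves.
- finish_job(): hands the job in; it is judged then, once.
The state is a dict: "time_s": time; "joint_pos": joint angles; "qd": joint speeds; "joint_efforts": joint torques, N m; "position": TCP position; "tcp_rot": TCP orientation; "wrist_force": force on the tool from outside, world axes, zero at the start; "ft_torque": the same for the moment, N m; "finger_gap": finger opening in m; "gripper_force": force on a finger pad.
Only numpy, scipy, OpenCV 4.12 (cv2) and the standard library are available. Lean on these libraries where they do the work, as an engineer would, in place of code of your own. Each camera call takes 0.05 s, during which the arm holds its last target. There are 200 camera calls.

## Working session

There is one attempt and no reset: what is moved stays moved. The work goes in short steps, each a Python script; the robot and the scene stay as the last script left them, time stands still between calls to the robot, and variables do not carry over. Pictures are saved under pics/ and viewed, at most 10 in all, crops included, and the job is handed in when it is done.

```bash
mkdir -p pics; ls; python3 - <<'E'
from rig import *
import cv2,numpy as np
for n in("side","top"):
    p,d=camera(n); cv2.imwrite(f"pics/{n}0.png",p[:,:,::-1]); np.savez(f"{n}0.npz",p=p,d=d)
    print(n,camera_params(n))
s=sense();print(s["time_s"],s["position"],s["tcp_rot"])
E
```

```text
pics
side {'K': array([[571.55549515,   0.        , 310.7901456 ],
       [  0.        , 571.55549515, 233.76792329],
       [  0.        ,   0.        ,   1.        ]]), 'position': array([0.04473856, 0.86393755, 1.15501284]), 'rotation': array([[-0.88860489, -0.32897253,  0.31962232],
       [-0.45822039,  0.60573569, -0.65047547],
       [ 0.02038192, -0.72447315, -0.68900162]])}
top {'K': array([[592.72334282,   0.        , 324.58015577],
       [  0.        , 592.72334282, 246.81015455],
       [  0.        ,   0.        ,   1.        ]]), 'position': array([ 0.45141807, -0.14016716,  1.3621033 ]), 'rotation': array([[-0.00860806, -0.99674413,  0.08016877],
       [-0.99993611,  0.0091675 ,  0.00661286],
       [-0.00732628, -0.08010672, -0.99675937]])}
0.1 [ 0.20107326 -0.64378788  0.22304799] [[ 9.54513552e-01  2.98166895e-01 -6.18003863e-04]
 [ 2.98167522e-01 -9.54512083e-01  1.67671116e-03]
 [-8.99523933e-05 -1.78471221e-03 -9.99998403e-01]]
```

View pics/top0.png

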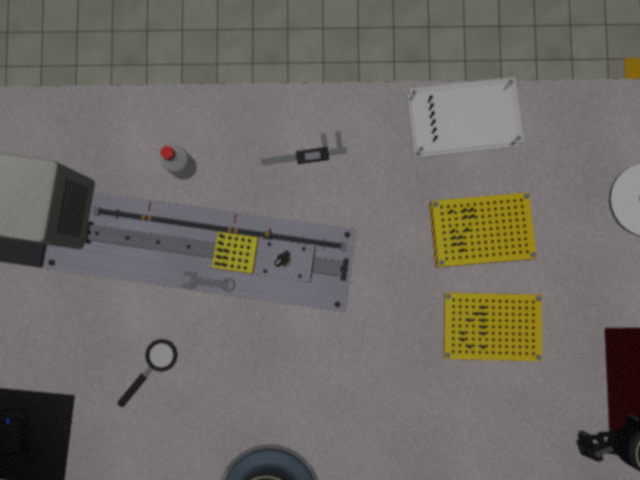

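View pics/side0.png

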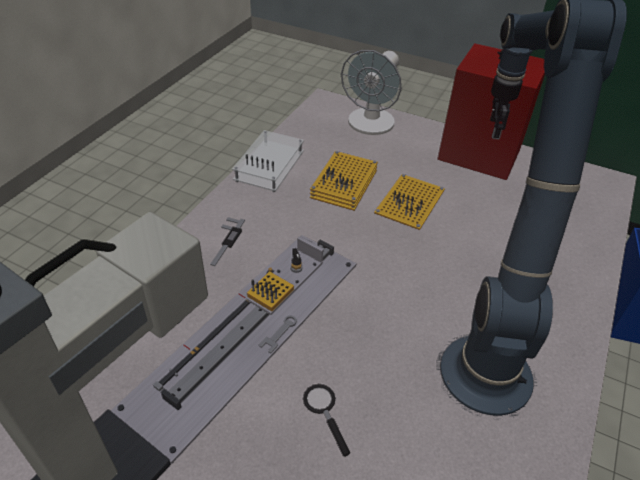

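The top view shows the rail running from the head (left) to the loading end (345,268). The carriage's push plate is near (313,262), the thumbscrew near (283,259), the pointer near (267,233), and the red lines are at (236,218) and (150,205). I'll enlarge both views.

```bash
python3 - <<'E'
import cv2
a=cv2.imread("pics/top0.png")[195:315,210:370]; b=cv2.imread("pics/side0.png")[220:340,220:380]
cv2.imwrite("pics/topc.png",cv2.resize(a,None,fx=5,fy=5,interpolation=cv2.INTER_CUBIC))
cv2.imwrite("pics/sidec.png",cv2.resize(b,None,fx=5,fy=5,interpolation=cv2.INTER_CUBIC))
E
```

```text
(no output)
```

View pics/topc.png

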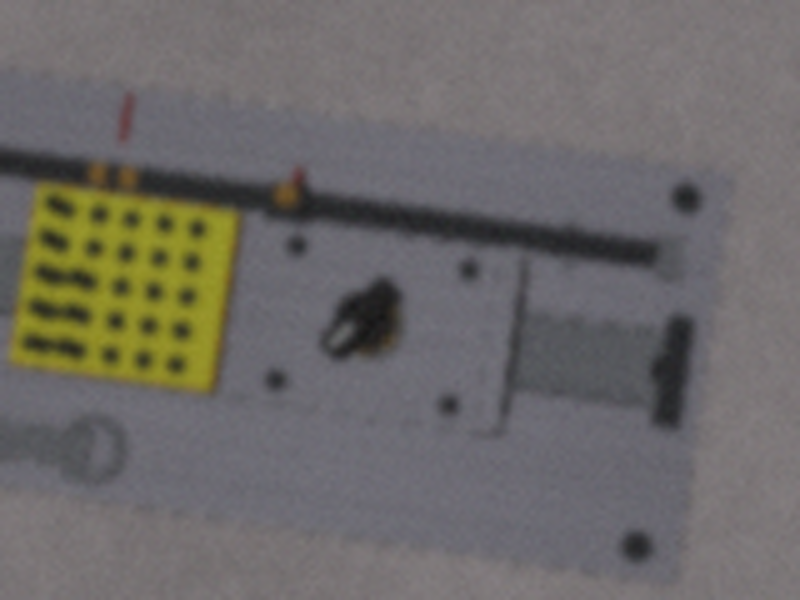

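View pics/sidec.png

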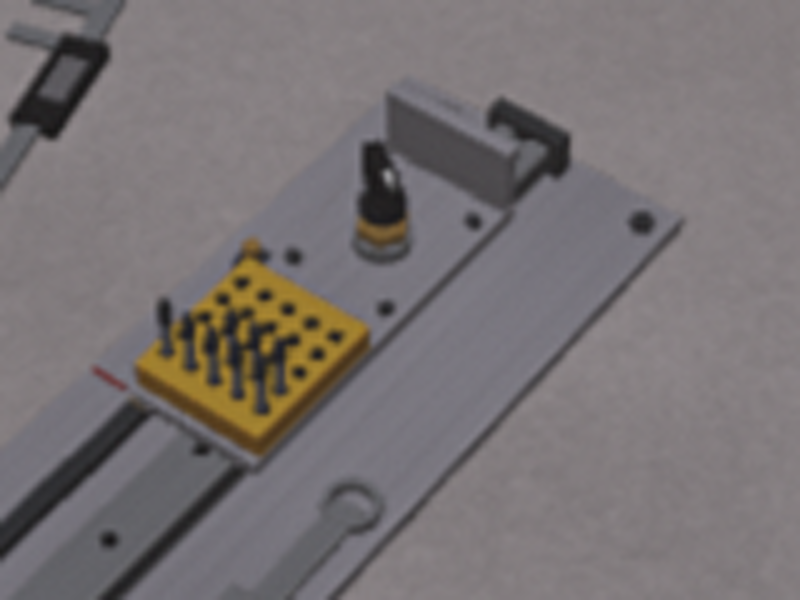

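The crops show the following (crop pixels, ×5):
- **Top:** push plate strip x≈502–525, grip bar from the white mark (340,338) to (385,290), pointer tip (298,172), setting line (127,117).
- **Side:** plate top front edge (388,93)–(518,160), grip top around (375,145)–(390,178), setting line (110,378).

Next step is triangulation.

```bash
cat > vis.py <<'E'
import numpy as np, cv2
from rig import *
P={n:camera_params(n) for n in("side","top")}
def ray(n,u,v):
    p=P[n]; return p["position"],p["rotation"]@np.linalg.solve(p["K"],[u,v,1.])
def at_z(n,u,v,z):
    o,r=ray(n,u,v); return o+r*(z-o[2])/r[2]
def tri(a,b):
    """least-squares meeting point of two rays"""
    A=np.zeros((3,3));B=np.zeros(3)
    for n,u,v in((("top",)+a),(("side",)+b)):
        o,r=ray(n,u,v); r=r/np.linalg.norm(r);M=np.eye(3)-np.outer(r,r);A+=M;B+=M@o
    return np.linalg.solve(A,B)
def cloud(n,d):
    p=P[n]; v,u=np.indices(d.shape); c=np.stack([u,v,np.ones_like(u)],-1)@np.linalg.inv(p["K"]).T*d[...,None]
    return c@p["rotation"].T+p["position"]
E
python3 - <<'E'
from vis import *
np.set_printoptions(precision=4,suppress=True)
T=lambda x,y:(210+(x+.5)/5-.5,195+(y+.5)/5-.5); S=lambda x,y:(220+(x+.5)/5-.5,220+(y+.5)/5-.5)
l1=at_z("top",*T(127,117),.013); l2=at_z("top",150,205,.013)
print("lines",l1,l2,np.linalg.norm(l1-l2))
print("line tri",tri(T(127,117),S(110,378)))
print("bolts",[at_z("top",*q,.014) for q in(T(687,198),T(636,547),(51.5,262))])
print("pointer",at_z("top",*T(298,172),.028))
for nm,a,b in(("plate far top",(515,262),(395,86)),("plate near top",(490,432),(524,153)),("grip",(362,315),(380,160))):
    print(nm,tri(T(*a),S(*b)))
for n in("top","side"):
    z=np.load(n+"0.npz");c=cloud(n,z["d"])
    m=(c[...,0]>.35)&(c[...,0]<.5)&(c[...,1]>-.2)&(c[...,1]<.05)
    pl=c[m&(c[...,2]>.094)&(c[...,2]<.125)]; print(n,len(pl))
    cl=pl[pl[:,1]<-.08]; print("plate",len(cl),cl.min(0),cl.max(0),cl.mean(0))
    g=pl[(pl[:,1]>-.08)]; print(np.c_[g][:60:3])
E
```

```text
lines [0.6281 0.0738 0.013 ] [0.6602 0.2697 0.013 ] 0.1985485616541832
line tri [0.6286 0.0744 0.0087]
bolts [array([ 0.5883, -0.1827,  0.014 ]), array([ 0.4297, -0.1578,  0.014 ]), array([0.5308, 0.493 , 0.014 ])]
pointer [ 0.6003 -0.0062  0.028 ]
plate far top [ 0.5546 -0.1054  0.1015]
plate near top [ 0.4781 -0.0959  0.0969]
grip [ 0.5305 -0.0415  0.1143]
top 46
plate 46 [ 0.4823 -0.1024  0.0981] [ 0.4994 -0.0896  0.1112] [ 0.4912 -0.0956  0.1039]
[]
side 38
plate 38 [ 0.4795 -0.098   0.0945] [ 0.4996 -0.0849  0.1072] [ 0.4897 -0.091   0.1006]
[]
```

```bash
cat >> vis.py <<'E'
YAW=np.radians(8.9)
XM=np.array([np.cos(YAW),-np.sin(YAW),0]);YM=np.array([np.sin(YAW),np.cos(YAW),0])
W=lambda x,y,z: XM*x+YM*y+np.array([0,0,z])
def look(tag,D=None,show=True):
    """plate and grip (marker axes) from the depth of both views"""
    for n in("top","side"):
        if D is None: p,d=camera(n); np.savez(f"{n}{tag}.npz",p=p,d=d); cv2.imwrite(f"pics/{n}{tag}.png",p[:,:,::-1])
        else: d=np.load(f"{n}{tag}.npz")["d"]
        c=cloud(n,d); x,y,z=c@XM,c@YM,c[...,2]
        m=(z>.092)&(z<.13)&(d>0)&(x>.47)&(x<.59)&(y>-.1)&(y<.3)
        lab=cv2.connectedComponentsWithStats(m.astype(np.uint8),connectivity=8)
        for i in range(1,lab[0]):
            k=lab[1]==i
            if k.sum()>=8: print(n,k.sum(),"x %.3f..%.3f y %.3f..%.3f z %.3f..%.3f"%(x[k].min(),x[k].max(),y[k].min(),y[k].max(),z[k].min(),z[k].max()),"mean %.4f %.4f"%(x[k].mean(),y[k].mean()),
              "dir",np.round(np.linalg.svd(np.c_[x[k],y[k]]-[x[k].mean(),y[k].mean()],full_matrices=False)[2][0],2))
E
python3 - <<'E'
from vis import *
look("0",1)
T=lambda x,y:(210+(x+.5)/5-.5,195+(y+.5)/5-.5)
for q in((330,348),(345,330),(385,288),(400,285)):
    w=at_z("top",*T(*q),.116); print(q,w@XM,w@YM)
# reachability of pinch orientations along the rail and of turning grips
def R(a): # closing axis y of tool at marker-frame angle a
    y=XM*np.cos(a)+YM*np.sin(a); z=np.array([0,0,-1.]); return np.c_[np.cross(y,z),y,z]
for yy in(.04,.125):
  for a in np.arange(-180,181,30):
    q=inverse_kinematics(W(.527,yy,.11),R(np.radians(a))); print(yy,a,None if q is None else np.round(q,2))
E
```

```text
top 12 x 0.556..0.563 y 0.175..0.181 z 0.102..0.119 mean 0.5587 0.1780 dir [-0.4  -0.92]
top 12 x 0.541..0.548 y 0.175..0.180 z 0.103..0.120 mean 0.5436 0.1775 dir [-0.8 -0.6]
top 195 x 0.490..0.569 y -0.024..-0.013 z 0.092..0.111 mean 0.5300 -0.0186 dir [-1.  0.]
top 12 x 0.526..0.532 y 0.175..0.181 z 0.100..0.117 mean 0.5286 0.1774 dir [-1.    0.04]
top 14 x 0.526..0.533 y 0.161..0.167 z 0.095..0.119 mean 0.5289 0.1636 dir [-0.74 -0.67]
top 127 x 0.511..0.547 y 0.027..0.056 z 0.093..0.122 mean 0.5292 0.0411 dir [-0.81  0.58]
top 13 x 0.511..0.518 y 0.175..0.183 z 0.099..0.118 mean 0.5140 0.1782 dir [0.4  0.92]
top 14 x 0.511..0.518 y 0.161..0.167 z 0.097..0.118 mean 0.5140 0.1631 dir [-0.83 -0.56]
top 15 x 0.496..0.502 y 0.175..0.182 z 0.094..0.119 mean 0.4992 0.1779 dir [0.54 0.84]
top 14 x 0.496..0.503 y 0.161..0.167 z 0.095..0.123 mean 0.4991 0.1631 dir [-0.71 -0.7 ]
side 155 x 0.488..0.568 y -0.023..-0.008 z 0.092..0.109 mean 0.5277 -0.0136 dir [-1.   -0.01]
side 99 x 0.510..0.547 y 0.031..0.060 z 0.093..0.118 mean 0.5252 0.0484 dir [-0.86  0.51]
side 18 x 0.554..0.560 y 0.179.
[... 1301 characters left out ...]

0.125 -180 [ 0.68  0.7  -1.18  1.92  0.75  1.05  2.16]
0.125 -150 [-0.94  0.63  1.11  2.01 -0.71  0.96 -2.24]
0.125 -120 [ 0.15  0.41 -0.38  1.95  0.21  0.82 -2.6 ]
0.125 -90 [ 0.28  0.44 -0.55  1.94  0.31  0.84 -2.16]
0.125 -60 [ 0.32  0.46 -0.61  1.94  0.35  0.85 -1.68]
0.125 -30 [ 0.37  0.47 -0.68  1.94  0.38  0.86 -1.19]
0.125 0 [ 0.39  0.48 -0.71  1.93  0.41  0.87 -0.68]
0.125 30 [ 0.43  0.5  -0.77  1.93  0.44  0.89 -0.19]
0.125 60 [ 0.47  0.52 -0.82  1.93  0.48  0.9   0.3 ]
0.125 90 [ 0.51  0.54 -0.88  1.93  0.52  0.92  0.79]
0.125 120 [ 0.68  0.7  -1.18  1.92  0.75  1.05  1.11]
0.125 150 [ 0.68  0.7  -1.18  1.92  0.75  1.05  1.64]
0.125 180 [ 0.68  0.7  -1.18  1.92  0.75  1.05  2.16]
```

```bash
cat >> vis.py <<'E'
def R(a):
    a=np.radians(a); y=XM*np.cos(a)+YM*np.sin(a); z=np.array([0,0,-1.]); return np.c_[np.cross(y,z),y,z]
def st(t=""):
    s=sense(); p=s["position"]; f=np.array(s["wrist_force"])
    print(t,"t %.1f pos %.4f %.4f %.4f F %.1f %.1f %.1f Mz %.2f gap %.4f gf %.1f"%(s["time_s"],p@XM,p@YM,p[2],f@XM,f@YM,f[2],s["ft_torque"][2],s["finger_gap"],s["gripper_force"])); return s
E
python3 - <<'E'
from vis import *
movep(W(.528,-.018,.22),R(90)); st()
command_gripper(.036,40)
print(move_l(W(.528,-.018,.130),feed=.1), move_l(W(.528,-.018,.098),feed=.06,until_force=8)); st()
command_gripper(0,40); st("grip"); 
s=sense();y0=s["position"]@YM
move_l(W(.528,y0+.055,.098),feed=.08);st("moved")
p,d=camera("top");cv2.imwrite("pics/t1.png",cv2.resize(p[195:285,190:310,::-1],None,fx=6,fy=6,interpolation=cv2.INTER_CUBIC))
E
```

```text
t 2.4 pos 0.5282 -0.0192 0.2199 F -0.5 -0.5 -0.1 Mz -0.02 gap 0.0852 gf 0.0
False False
 t 4.6 pos 0.5281 -0.0178 0.0979 F 0.7 -0.0 -0.5 Mz -0.00 gap 0.0361 gf 0.0
grip t 5.0 pos 0.5281 -0.0180 0.0982 F -0.4 -0.3 0.5 Mz 0.01 gap -0.0004 gf 0.0
moved t 5.9 pos 0.5281 0.0371 0.0980 F -0.2 0.7 -0.4 Mz 0.00 gap -0.0003 gf 0.0
```

View pics/t1.png

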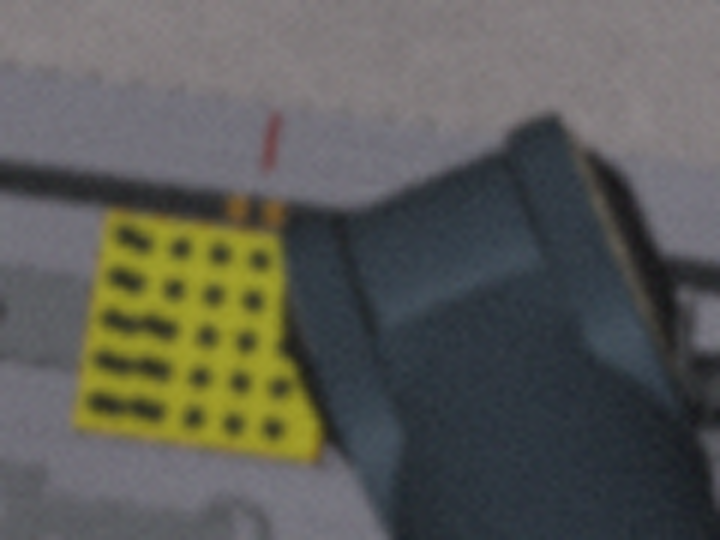

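The fingers closed to zero gap, so the plate isn't pinched. The tray's upper-left corner moved only about 9 px (~19 mm). I'll check with the side view.

```bash
python3 - <<'E'
from vis import *
p,d=camera("side");np.savez("side1.npz",p=p,d=d);cv2.imwrite("pics/s1.png",cv2.resize(p[200:340,210:390,::-1],None,fx=4.4,fy=4.28,interpolation=cv2.INTER_CUBIC))
E
```

```text
(no output)
```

View pics/s1.png

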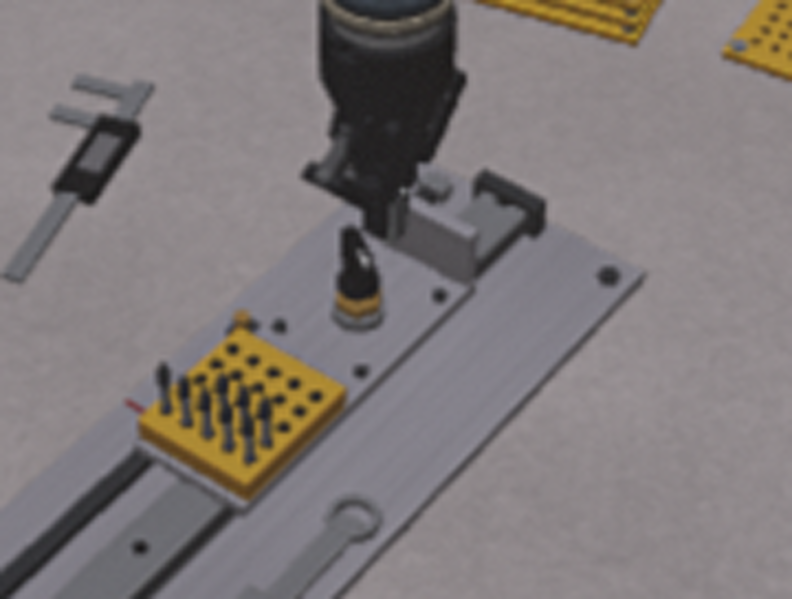

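```bash
python3 - <<'E'
from vis import *
z=np.load("side1.npz");c=cloud("side",z["d"]);x,y,zz=c@XM,c@YM,c[...,2]
S=lambda a,b:(int(210+a/4.4),int(200+b/4.28))
for nm,q in(("grip",(352,240)),("finger",(375,215)),("finger tip",(375,228)),("plate face",(435,240)),("plate top",(440,215)),("behind",(435,186)),("plate top near",(470,238)),("body",(390,60)),("left thing",(325,170))):
    u,v=S(*q); print(nm,u,v,"%.4f %.4f %.4f"%(x[v,u],y[v,u],zz[v,u]))
st()
E
```

```text
grip 290 256 0.5340 0.0614 0.1128
finger 295 250 0.5252 0.0520 0.1323
finger tip 295 253 0.5266 0.0503 0.1193
plate face 308 256 0.5132 0.0118 0.0853
plate top 310 250 0.5121 0.0051 0.1027
behind 308 243 0.5777 -0.0775 0.0245
plate top near 316 255 0.4866 0.0140 0.1073
body 298 214 0.5067 0.0651 0.2727
left thing 283 239 0.5295 0.0940 0.2007
 t 6.0 pos 0.5281 0.0366 0.0980 F -0.2 0.3 0.7 Mz 0.03 gap -0.0003 gf 0.0
```

```bash
python3 - <<'E'
from vis import *
p=P["side"]
def pr(w):
    c=p["rotation"].T@(w-p["position"]);k=p["K"]@c;k=k[:2]/k[2];return (k[0]-210)*4.4,(k[1]-200)*4.28
for z in(.073,.09,.11,.13): print(z,pr(W(.528,.037,z)),pr(W(.528,.05,z)))
z=np.load("side1.npz");c=cloud("side",z["d"]);x,y,zz=c@XM,c@YM,c[...,2]
m=(zz>.06)&(zz<.2)&(x>.48)&(x<.6)&(y>-.03)&(y<.12)
for v in range(236,262,2): print(v,[(u,round(float(x[v,u]),3),round(float(y[v,u]),3),round(float(zz[v,u]),3)) for u in range(288,304,3) if m[v,u]])
E
```

```text
0.073 (np.float64(385.5173030829978), np.float64(266.6865760667433)) (np.float64(372.208752717536), np.float64(279.06016129831994))
0.09 (np.float64(385.64742196382696), np.float64(247.28837630893582)) (np.float64(372.23363066307985), np.float64(259.65879663904616))
0.11 (np.float64(385.80316573083684), np.float64(224.0700033546121)) (np.float64(372.26341062525336), np.float64(236.43453542968015))
0.13 (np.float64(385.96186599513965), np.float64(200.41087403421324)) (np.float64(372.2937589217817), np.float64(212.76705184685446))
236 [(291, 0.524, 0.07, 0.196), (294, 0.522, 0.061, 0.19), (297, 0.516, 0.056, 0.19), (300, 0.513, 0.048, 0.185), (303, 0.512, 0.036, 0.177)]
238 [(288, 0.525, 0.08, 0.195), (291, 0.539, 0.051, 0.166), (294, 0.522, 0.061, 0.183), (297, 0.519, 0.052, 0.178), (300, 0.511, 0.05, 0.181), (303, 0.519, 0.028, 0.16)]
240 [(288, 0.523, 0.083, 0.192), (291, 0.536, 0.054, 0.163), (294, 0.527, 0.053, 0.167), (297, 0.517, 0.055, 0.174), (300, 0.513, 0.048, 0.172), (303, 0.515, 0.032, 0.158)]
242 [(288, 0.517, 0.09, 0.195), (291, 0.535, 0.056, 0.157), (294, 0.529, 0.051, 
[... 650 characters left out ...]
009, 0.093)]
252 [(294, 0.532, 0.047, 0.117), (297, 0.524, 0.046, 0.121), (300, 0.518, 0.041, 0.121), (303, 0.529, 0.013, 0.092)]
254 [(288, 0.54, 0.062, 0.116), (291, 0.535, 0.055, 0.114), (294, 0.531, 0.048, 0.111), (297, 0.525, 0.044, 0.111), (300, 0.52, 0.038, 0.11), (303, 0.53, 0.011, 0.081)]
256 [(288, 0.537, 0.066, 0.114), (291, 0.53, 0.062, 0.116), (297, 0.551, 0.01, 0.06), (300, 0.54, 0.011, 0.068), (303, 0.531, 0.009, 0.072)]
258 [(288, 0.532, 0.072, 0.116), (291, 0.525, 0.069, 0.117), (300, 0.539, 0.012, 0.062), (303, 0.529, 0.012, 0.068)]
260 [(288, 0.535, 0.069, 0.104), (291, 0.523, 0.071, 0.113), (294, 0.516, 0.068, 0.115), (300, 0.534, 0.019, 0.063), (303, 0.529, 0.012, 0.06)]
```

The camera puts the closed fingertips at z≈0.108 with the TCP reported at 0.098. That makes the real tips about 34 mm higher than the stated geometry, so they closed above the plate and only nudged the thumbscrew. The carriage is now at about 0.077. I'll lift, measure the tips again in the clear, then go lower under force guard.

```bash
cat >> vis.py <<'E'
def tips(xc,yc):
    """lowest points of the gripper hanging in the clear, side view"""
    p,d=camera("side");c=cloud("side",d);x,y,z=c@XM,c@YM,c[...,2]
    m=(d>0)&(abs(x-xc)<.035)&(abs(y-yc)<.045)&(z>.13); return np.percentile(z[m],[0,1,3,10]).round(4),m.sum()
E
python3 - <<'E'
from vis import *
move_l(W(.528,.03,.098),feed=.05); move_l(W(.528,.03,.18),feed=.15)
move_l(W(.528,.003,.18)); st(); print("tips",tips(.528,.003))
command_gripper(.036,40); print("tips",tips(.528,.003))
look("2")
E
```

```text
t 7.3 pos 0.5274 0.0024 0.1789 F -0.1 1.1 -0.4 Mz -0.01 gap 0.0000 gf 0.0
tips (array([0.1843, 0.2004, 0.2216, 0.2612]), np.int64(2924))
tips (array([0.1875, 0.1968, 0.2083, 0.2537]), np.int64(2896))
top 14 x 0.555..0.562 y 0.196..0.203 z 0.100..0.120 mean 0.5585 0.1989 dir [-0.87 -0.49]
top 15 x 0.540..0.547 y 0.196..0.202 z 0.093..0.119 mean 0.5435 0.1987 dir [-0.85 -0.53]
top 13 x 0.525..0.532 y 0.196..0.202 z 0.102..0.120 mean 0.5287 0.1988 dir [-0.97  0.23]
top 16 x 0.525..0.532 y 0.182..0.189 z 0.095..0.116 mean 0.5285 0.1849 dir [-0.77  0.63]
top 15 x 0.510..0.517 y 0.196..0.203 z 0.093..0.118 mean 0.5136 0.1987 dir [-1.    0.04]
top 14 x 0.510..0.517 y 0.182..0.188 z 0.096..0.118 mean 0.5135 0.1848 dir [-0.78  0.63]
top 14 x 0.495..0.502 y 0.197..0.204 z 0.097..0.116 mean 0.4989 0.1992 dir [-0.67  0.74]
top 16 x 0.495..0.502 y 0.182..0.189 z 0.093..0.119 mean 0.4989 0.1848 dir [-0.88  0.48]
side 152 x 0.487..0.568 y 0.000..0.014 z 0.092..0.111 mean 0.5266 0.0083 dir [-1. -0.]
side 98 x 0.508..0.547 y 0.054..0.083 z 0.092..0.120 mean 0.5246 0.0701 dir [-0.86  0.51]
side 19 x 0.552..0.561 y 0.202..0.208 z 0.092..0.116 mean 0.5563 0.2046 dir [-1.   -0.07]
side 19 x 0.538..0.546 y 0.200..0.208 z 0.093..0.114 mean 0.5419 0.2044 dir [-0.73  0.68]
side 40 x 0.508..0.529 y 0.186..0.208 z 0.093..0.115 mean 0.5182 0.1977 dir [-0.72  0.69]
side 19 x 0.522..0.530 y 0.200..0.206 z 0.094..0.114 mean 0.5271 0.2036 dir [-0.74  0.67]
side 39 x 0.493..0.516 y 0.185..0.208 z 0.095..0.115 mean 0.5039 0.1968 dir [-0.72  0.69]
side 20 x 0.494..0.501 y 0.184..0.195 z 0.093..0.115 mean 0.4970 0.1892 dir [-0.47  0.88]
```

The tips hang about 7 mm above the reported TCP z (tool offset about 32 mm). The carriage moved +21 mm, so the plate is at y≈0.003 and about 62 mm remain. I'll descend to a reported z of 0.067, guarded.

```bash
python3 - <<'E'
from vis import *
print(move_l(W(.528,.0025,.11),feed=.1), move_l(W(.528,.0025,.067),feed=.05,until_force=6)); st("down")
command_gripper(0,40); s=st("grip")
if s["finger_gap"]>.005:
    y=s["position"]@YM; z=s["position"][2]
    move_l(W(.528,y+.050,z),feed=.06); sleep(.2); st("moved")
    for k in range(1,7):
        move_l(W(.528,y+.050+.002*k,z),feed=.02); st(k)
    look("3")
E
```

```text
False False
down t 9.8 pos 0.5283 0.0026 0.0672 F -0.1 -0.1 0.3 Mz 0.05 gap 0.0358 gf 0.0
grip t 10.1 pos 0.5282 0.0028 0.0674 F -0.9 0.2 3.1 Mz 0.08 gap 0.0095 gf 40.4
moved t 11.3 pos 0.5281 0.0528 0.0675 F 0.5 1.7 1.1 Mz 0.06 gap 0.0096 gf 40.1
1 t 11.6 pos 0.5281 0.0545 0.0674 F 0.3 -1.3 1.7 Mz 0.09 gap 0.0092 gf 40.2
2 t 11.8 pos 0.5281 0.0556 0.0675 F -0.2 -3.6 3.2 Mz 0.12 gap 0.0092 gf 40.5
3 t 12.1 pos 0.5281 0.0572 0.0675 F 0.2 -5.0 3.7 Mz 0.12 gap 0.0092 gf 40.5
4 t 12.3 pos 0.5281 0.0613 0.0675 F 1.2 0.1 1.3 Mz 0.14 gap 0.0094 gf 40.1
5 t 12.6 pos 0.5281 0.0647 0.0674 F 1.2 3.5 -0.7 Mz 0.03 gap 0.0093 gf 39.8
6 t 12.8 pos 0.5281 0.0653 0.0675 F 1.7 1.2 0.4 Mz 0.09 gap 0.0096 gf 40.0
top 15 x 0.556..0.562 y 0.257..0.262 z 0.096..0.119 mean 0.5583 0.2597 dir [-0.98  0.22]
top 14 x 0.540..0.547 y 0.257..0.263 z 0.095..0.115 mean 0.5434 0.2596 dir [-0.95 -0.3 ]
top 16 x 0.525..0.532 y 0.257..0.263 z 0.092..0.117 mean 0.5284 0.2598 dir [-0.99  0.15]
top 15 x 0.525..0.532 y 0.243..0.249 z 0.095..0.116 mean 0.5285 0.2454 dir [-0.84  0.55]
top 15 x 0.510..0.517 y 0.258..0.264 z 0.
[... 426 characters left out ...]
37 y 0.049..0.104 z 0.093..0.130 mean 0.5148 0.0720 dir [-0.75 -0.67]
side 110 x 0.508..0.545 y 0.112..0.143 z 0.092..0.121 mean 0.5243 0.1310 dir [-0.85  0.53]
side 21 x 0.552..0.561 y 0.258..0.267 z 0.092..0.118 mean 0.5564 0.2646 dir [-0.84  0.55]
side 21 x 0.538..0.548 y 0.259..0.268 z 0.096..0.118 mean 0.5415 0.2642 dir [-0.95 -0.3 ]
side 38 x 0.510..0.530 y 0.245..0.268 z 0.092..0.117 mean 0.5191 0.2577 dir [-0.72  0.69]
side 38 x 0.493..0.517 y 0.247..0.268 z 0.093..0.119 mean 0.5043 0.2573 dir [-0.74  0.67]
side 18 x 0.524..0.531 y 0.262..0.268 z 0.093..0.117 mean 0.5268 0.2648 dir [-0.97 -0.24]
side 20 x 0.494..0.500 y 0.246..0.254 z 0.095..0.113 mean 0.4966 0.2501 dir [-0.94  0.35]
```

```bash
python3 - <<'E'
from vis import *
command_gripper(.034); st()
move_l(W(.528,.0653,.16),feed=.12)
movep(W(.50,-.05,.22),R(54)); st()
p,d=camera("top");np.savez("top4.npz",p=p,d=d)
cv2.imwrite("pics/t4.png",cv2.resize(p[190:270,180:300,::-1],None,fx=6.6,fy=6.6,interpolation=cv2.INTER_CUBIC))
p,d=camera("side");np.savez("side4.npz",p=p,d=d)
look("4",1)
E
```

```text
t 13.3 pos 0.5276 0.0644 0.0673 F -0.2 -0.4 -0.6 Mz 0.05 gap 0.0339 gf 0.0
 t 14.8 pos 0.4996 -0.0501 0.2196 F 0.2 1.1 -1.0 Mz 0.08 gap 0.0338 gf 0.0
top 15 x 0.555..0.562 y 0.257..0.262 z 0.093..0.114 mean 0.5585 0.2599 dir [-0.99 -0.15]
top 16 x 0.540..0.547 y 0.257..0.262 z 0.094..0.117 mean 0.5434 0.2592 dir [-0.99 -0.16]
top 204 x 0.489..0.569 y 0.057..0.069 z 0.093..0.111 mean 0.5290 0.0632 dir [-1. -0.]
top 14 x 0.525..0.532 y 0.257..0.262 z 0.104..0.118 mean 0.5284 0.2593 dir [-0.97  0.24]
top 16 x 0.525..0.532 y 0.242..0.248 z 0.093..0.118 mean 0.5283 0.2450 dir [-0.92  0.4 ]
top 134 x 0.511..0.546 y 0.109..0.137 z 0.092..0.124 mean 0.5285 0.1224 dir [-0.83  0.55]
top 15 x 0.510..0.517 y 0.256..0.263 z 0.093..0.117 mean 0.5135 0.2590 dir [-0.73  0.69]
top 17 x 0.510..0.517 y 0.243..0.249 z 0.094..0.119 mean 0.5134 0.2454 dir [-0.88  0.47]
top 14 x 0.495..0.502 y 0.256..0.263 z 0.101..0.115 mean 0.4986 0.2592 dir [-0.71  0.7 ]
top 15 x 0.495..0.502 y 0.242..0.248 z 0.096..0.117 mean 0.4988 0.2449 dir [-1.    0.02]
side 159 x 0.488..0.568 y 0.060..0.075 z 0.092..0.109 mean 0.5256 0.0686 dir [-1.   -0.01]
side 108 x 0.508..0.544 y 0.112..0.142 z 0.092..0.121 mean 0.5244 0.1308 dir [-0.85  0.52]
side 21 x 0.554..0.562 y 0.261..0.269 z 0.093..0.119 mean 0.5561 0.2648 dir [-0.96 -0.29]
side 21 x 0.539..0.546 y 0.259..0.269 z 0.094..0.116 mean 0.5415 0.2645 dir [-0.86 -0.5 ]
side 38 x 0.510..0.530 y 0.246..0.267 z 0.093..0.118 mean 0.5190 0.2577 dir [-0.72  0.69]
side 39 x 0.493..0.515 y 0.248..0.268 z 0.094..0.118 mean 0.5035 0.2580 dir [-0.73  0.68]
side 18 x 0.524..0.530 y 0.261..0.268 z 0.093..0.118 mean 0.5266 0.2648 dir [ 0.99 -0.16]
side 20 x 0.492..0.500 y 0.248..0.254 z 0.092..0.117 mean 0.4960 0.2508 dir [-1.   -0.06]
```

View pics/t4.png

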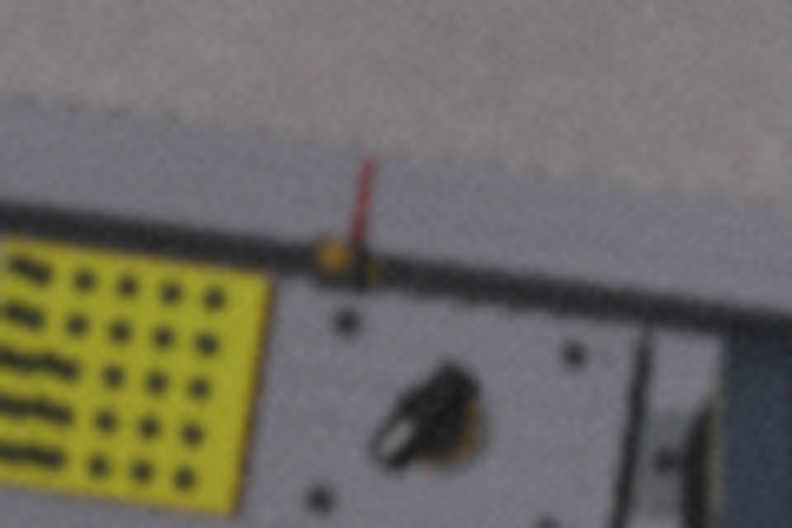

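The pointer and the red line are collinear (column ≈360 of the crop), so the carriage is in the detent. The grip is at marker (0.5285, 0.1228) with its mark at about 145°. Next I pinch it across its thickness at 55°.

```bash
python3 - <<'E'
from vis import *
z=np.load("top4.npz");c=cloud("top",z["d"]);x,y,zz=c@XM,c@YM,c[...,2]
m=(abs(x-.5285)<.025)&(abs(y-.1228)<.025)&(zz>.106); print(cv2.minAreaRect((np.c_[x[m],y[m]]*1000).astype(np.float32)),m.sum())
g=(.5285,.1228)
command_gripper(.05,60)
movep(W(*g,.17),R(55)); s=st(); print(np.round(s["joint_pos"],2))
print(move_l(W(*g,.12),feed=.1),move_l(W(*g,.087),feed=.05,until_force=6)); st()
command_gripper(0,60); s=st("grip"); print(np.round(s["joint_pos"],3))
E
```

```text
((529.1768188476562, 123.61823272705078), (12.463221549987793, 38.86587905883789), 55.451454162597656) 114
 t 16.0 pos 0.5288 0.1214 0.1699 F 0.4 -1.3 -0.3 Mz -0.02 gap 0.0497 gf 0.0
[ 0.43  0.4  -0.73  1.88  0.32  0.98  0.36]
False False
 t 17.4 pos 0.5286 0.1230 0.0871 F -0.7 0.6 0.8 Mz 0.03 gap 0.0500 gf 0.0
grip t 17.9 pos 0.5292 0.1233 0.0875 F 1.3 1.1 1.1 Mz 0.08 gap 0.0108 gf 60.5
[ 0.365  0.508 -0.67   1.95   0.424  0.824  0.268]
```

```bash
cat > turn.py <<'E'
from vis import *
def ang():
    y=np.array(sense()["tcp_rot"])[:,1]; return np.degrees(np.arctan2(y@YM,y@XM))
def turn(d):
    q=np.array(sense()["joint_pos"],float) if turn.q is None else turn.q
    q=q.copy();q[6]+=np.radians(d);turn.q=q;move_joints(q)
turn.q=None
E
python3 - <<'E'
from turn import *
print(ang())
for k in range(4):
    turn(-30); s=st("%.1f"%ang())
    if abs(s["ft_torque"][2])>.6: break
E
```

```text
55.01803157623989
25.1 t 18.4 pos 0.5282 0.1229 0.0875 F -4.3 -1.1 5.8 Mz -0.07 gap 0.0107 gf 61.1
-4.9 t 19.0 pos 0.5269 0.1232 0.0875 F -6.2 -0.6 8.6 Mz -0.01 gap 0.0109 gf 61.5
-34.8 t 19.6 pos 0.5256 0.1237 0.0875 F -10.3 -0.4 10.7 Mz -0.08 gap 0.0106 gf 61.9
-64.8 t 20.1 pos 0.5247 0.1246 0.0874 F -12.6 0.4 11.9 Mz -0.11 gap 0.0106 gf 62.0
```

```bash
python3 - <<'E'
from turn import *
for a in(-65,-78,-84,-87,-90,-93,-96,-99,-102):
    q=inverse_kinematics(W(.5285,.1233,.0875),R(a))
    if q is None or np.abs(np.array(q)-sense()["joint_pos"]).max()>.5: print("ik",a,q);break
    move_l(W(.5285,.1233,.0875),R(a),feed=.02) if a==-65 else movep(W(.5285,.1233,.0875),R(a))
    s=st("%d %.1f"%(a,ang()))
    if abs(s["ft_torque"][2])>.7: break
print(np.round(s["joint_pos"],3))
E
```

```text
-65 -64.8 t 20.4 pos 0.5247 0.1245 0.0874 F -10.4 1.5 11.2 Mz -0.03 gap 0.0105 gf 61.8
-78 -77.8 t 20.7 pos 0.5245 0.1246 0.0875 F -10.8 1.2 10.6 Mz -0.05 gap 0.0105 gf 61.8
-84 -83.8 t 20.9 pos 0.5245 0.1248 0.0875 F -11.1 1.3 10.8 Mz -0.12 gap 0.0107 gf 61.8
-87 -86.8 t 21.2 pos 0.5244 0.1250 0.0874 F -11.1 2.0 10.5 Mz -0.08 gap 0.0108 gf 61.8
-90 -89.8 t 21.4 pos 0.5245 0.1250 0.0875 F -11.0 1.6 10.1 Mz -0.01 gap 0.0105 gf 61.8
-93 -92.5 t 21.7 pos 0.5245 0.1251 0.0875 F -10.4 2.2 9.5 Mz 0.84 gap 0.0106 gf 64.2
[ 0.276  0.478 -0.554  1.958  0.34   0.805 -2.239]
```

It seated at about −91° (moment jumped to 0.84 N m). I'll back off 90°.

```bash
python3 - <<'E'
from turn import *
sleep(.3); st("seated %.1f"%ang())
for a in(-70,-45,-20,-1):
    movep(W(.527,.1235,.0875),R(a)); s=st("%d %.1f"%(a,ang()))
sleep(.3); st("end %.1f"%ang()); 
for n in("top","side"):
    p,d=camera(n);np.savez(n+"5.npz",p=p,d=d)
    r=(slice(180,280),slice(170,320)) if n=="top" else (slice(225,345),slice(200,360))
    cv2.imwrite(f"pics/{n}5.png",cv2.resize(p[r][:,:,::-1],None,fx=5,fy=5,interpolation=cv2.INTER_CUBIC))
look("5",1)
E
```

```text
seated -92.5 t 22.0 pos 0.5245 0.1251 0.0875 F -11.1 1.0 10.3 Mz 0.96 gap 0.0107 gf 64.2
-70 -69.8 t 22.4 pos 0.5246 0.1242 0.0875 F -7.2 -0.1 7.2 Mz 0.06 gap 0.0108 gf 61.5
-45 -44.9 t 22.8 pos 0.5252 0.1236 0.0875 F -6.5 -0.3 8.4 Mz 0.10 gap 0.0107 gf 61.5
-20 -19.9 t 23.3 pos 0.5261 0.1234 0.0875 F -3.5 -1.2 5.9 Mz 0.07 gap 0.0111 gf 61.2
-1 -1.0 t 23.7 pos 0.5270 0.1233 0.0875 F -2.0 -1.3 3.1 Mz 0.04 gap 0.0108 gf 61.0
end -1.0 t 24.0 pos 0.5270 0.1234 0.0875 F -1.9 -0.5 4.2 Mz 0.08 gap 0.0108 gf 61.0
top 18 x 0.555..0.562 y 0.258..0.265 z 0.092..0.121 mean 0.5581 0.2606 dir [-0.59  0.81]
top 12 x 0.540..0.547 y 0.258..0.265 z 0.105..0.117 mean 0.5433 0.2610 dir [-0.93  0.37]
top 156 x 0.506..0.569 y 0.058..0.070 z 0.094..0.111 mean 0.5384 0.0639 dir [-1.   -0.03]
top 17 x 0.525..0.532 y 0.258..0.264 z 0.094..0.118 mean 0.5283 0.2606 dir [-0.85  0.53]
top 15 x 0.510..0.517 y 0.257..0.263 z 0.096..0.117 mean 0.5137 0.2601 dir [-0.72  0.7 ]
top 9 x 0.510..0.516 y 0.244..0.248 z 0.105..0.118 mean 0.5131 0.2463 dir [-0.97  0.23]
top 15 x 0.495..0.502 y 0.257..0.263 z 0.092..0.119 mea
[... 231 characters left out ...]
.516 y 0.060..0.076 z 0.093..0.107 mean 0.4999 0.0696 dir [-1.   -0.02]
side 159 x 0.508..0.547 y 0.120..0.149 z 0.092..0.130 mean 0.5247 0.1350 dir [-0.99 -0.17]
side 21 x 0.552..0.560 y 0.260..0.270 z 0.093..0.116 mean 0.5559 0.2659 dir [-0.71  0.7 ]
side 20 x 0.538..0.546 y 0.263..0.269 z 0.095..0.119 mean 0.5411 0.2661 dir [ 1.   -0.04]
side 39 x 0.508..0.532 y 0.246..0.269 z 0.093..0.116 mean 0.5183 0.2589 dir [-0.72  0.69]
side 40 x 0.492..0.514 y 0.247..0.268 z 0.092..0.116 mean 0.5042 0.2579 dir [-0.73  0.69]
side 20 x 0.524..0.529 y 0.263..0.268 z 0.094..0.117 mean 0.5263 0.2654 dir [-0.56 -0.83]
side 20 x 0.492..0.500 y 0.248..0.254 z 0.092..0.113 mean 0.4963 0.2513 dir [0.28 0.96]
```

View pics/side5.png

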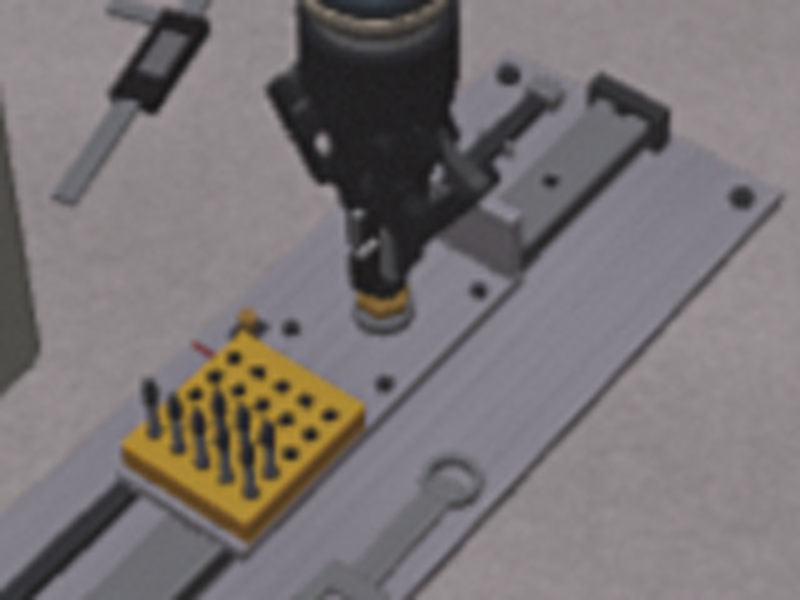

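```bash
python3 - <<'E'
from vis import *
for n,t in(("top","0"),("top","4"),("top","5"),("side","0"),("side","4"),("side","5")):
    p=np.load(n+t+".npz")["p"].astype(int) if n+t!="" else None
    red=p[...,0]-np.maximum(p[...,1],p[...,2])
    out=[]
    for v,u in np.argwhere(red>22):
        w=at_z(n,u,v,.013); x,y=w@XM,w@YM
        if .57<x<.64 and .06<y<.2: 
            w2=at_z(n,u,v,.028); out.append((round(x,3),round(y,4),round(float(w2@XM),3),round(float(w2@YM),4),int(red[v,u])))
    print(n,t); [print("  ",*o) for o in sorted(out)]
E
```

```text
top 0
   0.58 0.1653 0.578 0.1627 23
   0.58 0.1793 0.579 0.1766 24
   0.581 0.168 0.58 0.1653 23
   0.582 0.1634 0.581 0.1609 23
   0.582 0.1657 0.581 0.1631 24
   0.582 0.1797 0.581 0.1769 27
   0.583 0.0917 0.582 0.0899 25
   0.583 0.094 0.582 0.0922 24
   0.585 0.0943 0.584 0.0925 24
   0.586 0.0921 0.584 0.0903 25
   0.588 0.0924 0.587 0.0906 23
   0.591 0.0882 0.59 0.0865 26
   0.591 0.0905 0.589 0.0887 23
   0.593 0.0886 0.592 0.0868 31
   0.6 0.1709 0.598 0.1682 23
   0.604 0.1716 0.603 0.169 24
   0.605 0.1694 0.603 0.1667 25
   0.607 0.1697 0.605 0.1671 30
   0.607 0.172 0.605 0.1693 27
   0.609 0.1701 0.608 0.1674 25
   0.609 0.1724 0.607 0.1697 23
   0.611 0.1705 0.61 0.1678 28
   0.614 0.1708 0.612 0.1682 25
top 4
   0.582 0.1774 0.581 0.1747 24
   0.582 0.1797 0.581 0.1769 23
   0.583 0.1752 0.581 0.1724 25
   0.584 0.1801 0.583 0.1773 24
   0.585 0.1755 0.584 0.1728 26
   0.585 0.1778 0.583 0.1751 26
   0.587 0.1759 0.586 0.1732 23
   0.593 0.1698 0.591 0.1672 27
   0.593 0.1721 0.591 0.1694 25
   0.595 0.1702 0.594 0.1675 35
   0.595 0.1724 0.593 0.1698 27
   0.597 0.
[... 16850 characters left out ...]
 29
   0.603 0.1608 0.594 0.17 28
   0.603 0.1649 0.593 0.1741 28
   0.603 0.1951 0.594 0.2039 27
   0.603 0.1992 0.594 0.2078 28
   0.604 0.1706 0.595 0.1797 24
   0.604 0.1747 0.595 0.1837 38
   0.604 0.1788 0.595 0.1878 26
   0.604 0.1829 0.595 0.1918 24
   0.604 0.1911 0.594 0.1999 24
   0.605 0.1456 0.596 0.155 25
   0.606 0.1414 0.596 0.1508 31
   0.606 0.1722 0.597 0.1812 30
   0.608 0.1388 0.599 0.1482 26
   0.608 0.143 0.599 0.1524 32
   0.609 0.1738 0.599 0.1828 43
   0.61 0.1403 0.601 0.1498 27
   0.61 0.1446 0.601 0.154 28
   0.611 0.1753 0.601 0.1843 26
   0.612 0.1419 0.603 0.1514 23
   0.613 0.1728 0.604 0.1818 40
   0.615 0.1743 0.606 0.1833 42
   0.617 0.1718 0.608 0.1808 25
```

The grip turned with the tool from its seat at about −91° to −1°, the pads still hold it at 60 N, and the pointer sits about 1 mm from the line. Handing in.

```bash
python3 - <<'E'
from turn import *
st("%.1f"%ang()); print(finish_job())
E
```

```text
-1.0 t 24.1 pos 0.5270 0.1234 0.0875 F -2.6 -1.8 4.3 Mz 0.01 gap 0.0105 gf 61.0
the job is handed in; nothing more can be done
None
```

I handed the job in at about 24 s, without a verdict shown: by camera the carriage is within about 1–2 mm of the setting-station detent centre, and the thumbscrew was seated, backed off about 90° and is still gripped at about 60 N.

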